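# Engage the hand crank of a roller pump

## Robot

A 6-joint arm with a two-finger parallel gripper is mounted at the origin on the work surface. World frame = base frame: x ahead of the robot, y to its left, z up, the work surface at z = 0. Lengths are in mm, angles in rad, forces in N, time in s.
With the tool pointing down it reaches from about 350 to 875 mm from the base axis. Payload 4.2 kg.
Tool frame: the origin (TCP) lies between the finger pads; the fingertips stand 14 mm ahead of it and the grasp point (between the pads) lies 5 mm behind it; z points along the fingers, y is the line along which they close (so a half turn about z gives the same grasp; the last joint's range is limited). The gripper opens to 85 mm and grips with 20 to 120 N. Pads are 22 mm wide; open, the fingers measure 114 mm over their backs; the gripper's body (76 mm by 85 mm) begins 54 mm behind the grasp point. The pads swing forward as they close: fully open they stand 13 mm farther back than shut.
Start: joints at [-1.052, 0.385, 0.008, 0, -1.194, -0.259], TCP at [160.571, -604, 245.312] pointing down, gripper open.
Joint ranges: [-3.14, 3.14], [-1.21, 2.06], [-1.07, 1.41], [-3.16, 2.05], [-2.99, -0.16], [-3.1, 3.1]. Speed limits (rad/s): [2.79, 2.79, 3.14, 3.14, 3.14, 3.14].

## Interface

Orientations are given as a unit quaternion [x, y, z, w].
In Python, from bench import * gives the robot as it stands.
- The arm moves only by the tool carry_out, never from a script. Its argument "motion" is a list of rows, each a list of 7 numbers: the turn, a rotation vector about the tool's x, y, z in rad, then the shift along the tool's x, y, z in mm, then the opening, from -1 (shut) to 1 (fully open), so that 0 is half open. A call has 1 to 5 rows; each row is the pose to reach, as a shift and turn from the pose commanded when the call began, along the tool's axes at that moment; what a row does not reach only later rows make up. A row lasts 1/8 s, in which the tool goes at most 62.5 mm and 10.7 degrees, less where a joint would pass 70% of its speed; a pose out of reach is approached as far as the arm can. A call with a gripper value outside its range is refused whole. The fingers move at their own pace and stop on an object; the grip force is fixed at half the most. Time passes only in rows, so rows that repeat a pose let the fingers close. It gives the time, the measured TCP pose, the force, the opening and the grip force at its end, in the units of the state.
- read_state(): the state, without advancing time (a new reading comes with each control period).
- get_image(name): name is "scene" or "top" or "wrist"; returns a dict with "color" (480x640x3 uint8, blue, green, red), "mtx" (3x3 intrinsics, pixels), "position" and "orientation" of the camera in the world. Camera axes: x right, y down, z forward; pixel columns grow to the right and rows downward; lengths in mm; the calibration is good to about 2 mm. A picture is of the moment at which its call begins. There is no depth.
- job_done(): hands the job in; it is judged then, once.
The state is a dict: "clock": time; "joints": joint angles; "joint_vel": joint speeds; "joint_efforts": joint torques, N m; "position": TCP position; "ee_rot": TCP orientation; "contact_force": force on the tool from outside, world axes, zero at the start; "wrist_torque": the same for the moment, N m; "gripper_width": finger opening in mm; "grasp_force": force on a finger pad.
Only numpy, scipy, OpenCV 4.12 (cv2) and the standard library are available. Lean on these libraries where they do the work, as an engineer would, in place of code of your own. Each camera call takes 0.05 s, during which the arm holds its last target. There are 200 camera calls.

## Task

Take the hand crank out of its socket in the accessory tray and fit it to the roller pump: enter its shaft in the bore of the rotor hub, turn it until the key slips into the keyway, and push it down against the clutch spring until its collar is fully home on the hub. Finish while still gripping the crank and pressing it fully home, because the spring lifts it and re-engages the drive as soon as it is let go. Leave the ultrasound phantom, the gel bottle and the syringe where they are.

Things in the scene. Friction and masses are not known exactly. Their poses are not given: they have to be found in the camera images.
- crank: loose hand crank, 0.33 kg, upright in the tray's round socket, resting on the rim by its collar; lifts straight out. Origin: centre of the shaft's lower tip; z up the shaft, x along the arm. Steel shaft 16 mm in diameter, nose tapered from 10 to 16 mm over the first 5 mm. Flat arm 20 mm wide, 42 to 52 mm above the tip, runs along +x to 86 mm; its black knob (d 23) stands at x = 76, up to 98 mm
- crank_key (a point): lower end of the crank's key, on the +x side of the shaft (the side of the arm): 12 mm above the tip, 12 mm from the axis. The key is 6 mm wide, stands 4 mm out of the shaft, runs from 12 to 34 mm above the tip and has a rounded lower end
- crank_collar (a point): point of the crank on the shaft axis at the underside of its round collar, 36 mm above the tip; axes as crank. The collar is 36 mm in diameter and 6 mm thick
- crank_block (a point): centre of the crank's dark grip block, on the shaft axis 61 mm above the tip; the block is 26 mm along x by 22 mm along y, from 42 to 80 mm above the tip (directly on the collar). Grip it on its two flat y faces from above
- hub_face (a point): centre of the bore in the flat top of the steel rotor hub (155 mm above the table, d 40 mm); z up, x towards the keyway; turns with the rotor. Bore d 18 mm, 50 mm deep; keyway 8.6 mm wide, reaching 13.5 mm from the axis, over the whole depth. A misaligned key rests on the face with the tip 12 mm deep; aligned to about 0.1 rad it slips in; the collar meets the face at 36 mm
- clutch (a joint): travel of the spring-loaded clutch pin, which stands in the bore 28 mm below the hub face, m: 0 at rest, 0.008 when pushed down by a crank that is fully home. Its spring pushes up with 5.6 N at 0 and 11.2 N at 0.008; the crank weighs about 3.2 N
- rotor (a joint): turn of the rotor about its vertical axis, rad, counter-clockwise from above; 0 when the keyway points along the pump's own x axis. The rotor is stiff and stays put: about 0.6 N m to turn
- pump: roller pump, fixed, origin on the table under the rotor axis; white console 220 by 180 mm, 102 mm high, reaching from 88 mm behind the rotor axis to 132 mm ahead of it along its x; on top of it an aluminium horseshoe raceway, 144 mm in diameter, up to 146 mm high, open towards +x, with the rotor and two white rollers inside
- tray: grey accessory tray, fixed, 130 by 160 mm with a 16 mm rim; origin on the table under the axis of its round socket, tray from -53 to 107 mm along its y; black tubing bushes at +y
- socket (a point): centre of the mouth of the crank's socket in the tray, 42 mm above the table, bore 29 mm in diameter, outside 48 mm
- phantom: bystander: dark blue arched ultrasound block, 104 by 185 mm, 60 mm high, origin at the centre of its underside
- gel_bottle: bystander: white gel bottle with a dark-striped label and a white nozzle cap, 62 mm in diameter, 195 mm high, origin at the centre of its underside
- syringe: bystander: capped syringe lying on the table, 158 mm long along x, 15 mm thick with a 26 mm finger flange, origin on the table below the middle of its barrel
There are look-alikes about, which are no part of the job. Leave any blue look-alike of the crank alone. Of the things that look like the tray, the larger one is meant.

How it is judged (in metres and radians):
On the way, in this order (a step that is already met when the one before it is completed fails the run):
1. the crank is drawn out of its socket in the tray (distance between crank_collar and socket above 0.045 m), for 0.2 s.
2. the key has slipped into the keyway of the hub (z of crank_collar in the frame of hub_face between -0.003 and 0.018 m and horizontal distance between crank_collar and hub_face below 0.004 m and angle between crank's own z axis and vertical below 0.1 rad), for 0.1 s.
At the end, for the whole second after the job is handed in: the crank stands upright (within 0.06 rad) in the hub, key in keyway, axis within 3 mm of the bore, collar within 2 mm of the hub face, clutch pin pushed down more than 6 mm, at rest, and the gripper's fingers still hold it there (z of crank_collar in the frame of hub_face below 0.002 m and horizontal distance between crank_collar and hub_face below 0.003 m and angle between crank's own z axis and vertical below 0.06 rad and angle between the x axis of crank and the x axis of hub_face, either way round below 0.2 rad and value of joint clutch above 0.006 m and contact force between the fingers and crank above 1 N and linear speed of crank below 0.02 m/s); the arm keeps its last pose, push and grip.
It fails at once if the phantom is moved by more than 3 cm (distance of phantom from where it was at the start of the episode above 0.03 m).
It fails at once if the gel bottle is moved by more than 3 cm or knocked over (distance of gel_bottle from where it was at the start of the episode above 0.03 m or angle between gel_bottle's own z axis and vertical above 0.5 rad).
It fails at once if the syringe is moved by more than 3 cm (distance of syringe from where it was at the start of the episode above 0.03 m).
It also fails if it takes over 40 s, if anything falls off the work surface, if the arm or the gripper's body presses on something with over 40 N, if the wrist force passes 120 N, or if a joint passes its speed limit or range.

## Working session

There is one attempt and no reset: what is moved stays moved. The work goes in short steps, Python scripts to look and compute and a tool call to move; the robot and the scene stay as the last step left them, time stands still between calls to the robot, and variables do not carry over. Pictures are saved under pics/ and viewed, at most 10 in all, crops included, and the job is handed in when it is done.

Besides the shell and the picture viewer there is one more tool, called after "Call:" as name(argument=value, ...), one argument or row to a line, values as JSON. carry_out: Moves the arm, as the interface text tells. Its arguments: {"type":"object","properties":{"motion":{"type":"array"}},"required":["motion"]}

```bash
mkdir -p pics
cat > h.py <<'E'
from bench import *
import numpy as np, cv2
from scipy.spatial.transform import Rotation as R
def ray(im,u,v):
    d=np.linalg.inv(im["mtx"])@[u,v,1.]
    return np.array(im["position"]),R.from_quat(im["orientation"]).as_matrix()@d
def onz(im,u,v,z):
    p,d=ray(im,u,v); return p+d*(z-p[2])/d[2]
def proj(im,P):
    c=R.from_quat(im["orientation"]).as_matrix().T@(np.array(P,float)-im["position"])
    q=np.array(im["mtx"])@c; return q[:2]/q[2]
E
python3 - <<'E'
from h import *
for n in("top","scene"):
    im=get_image(n); cv2.imwrite(f"pics/{n}1.png",im["color"]); print(n,im["position"],im["orientation"],im["mtx"])
print(read_state())
E
```

```text
top [ 291.80856375   -4.84748009 1435.04533548] [ 0.71646559 -0.68976362  0.07124659 -0.07633563] [[565.69302085   0.         338.1794885 ]
 [  0.         565.69302085 243.1345239 ]
 [  0.           0.           1.        ]]
scene [1050.81088733 -867.34804458  977.88046144] [ 0.88359343  0.21468147 -0.1042776  -0.40286562] [[484.76651121   0.         324.11382647]
 [  0.         484.76651121 234.2065769 ]
 [  0.           0.           1.        ]]
{'clock': 0.1, 'joints': array([-1.05239930e+00,  3.85496456e-01,  6.75977799e-03, -4.11075063e-04,
       -1.19399143e+00, -2.58614338e-01]), 'joint_vel': array([ 0.00137696, -0.00284548,  0.00289933,  0.00025227,  0.00108046,
       -0.00113414]), 'joint_efforts': array([-6.01793690e-04, -3.93317556e+01,  1.88928902e+01,  4.19795170e+00,
       -2.56423766e-03, -1.42535114e-06]), 'position': array([ 160.4402356 , -603.55048152,  244.32328856]), 'ee_rot': array([-1.29451167e-01,  9.91585309e-01,  9.66275168e-04, -1.89076518e-04]), 'contact_force': array([-0.16803718,  0.05606397, -1.55339817]), 'wrist_torque': array([-0.03897384,  0.03163507,  0.01132839]), 'grasp_force': 0.0, 'gripper_width': 85.60306197143294}
```

View pics/top1.png

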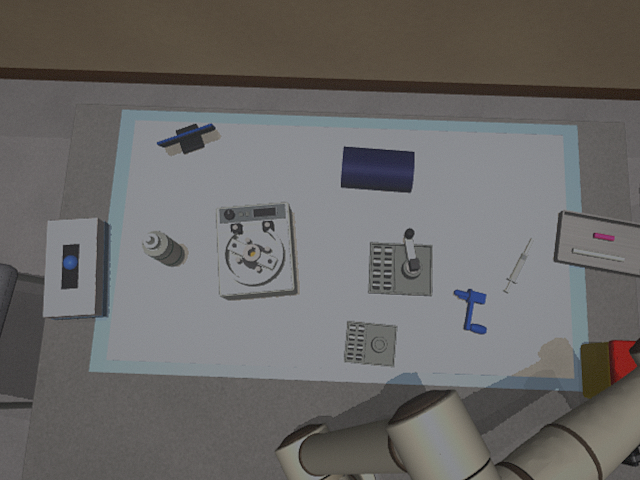

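View pics/scene1.png

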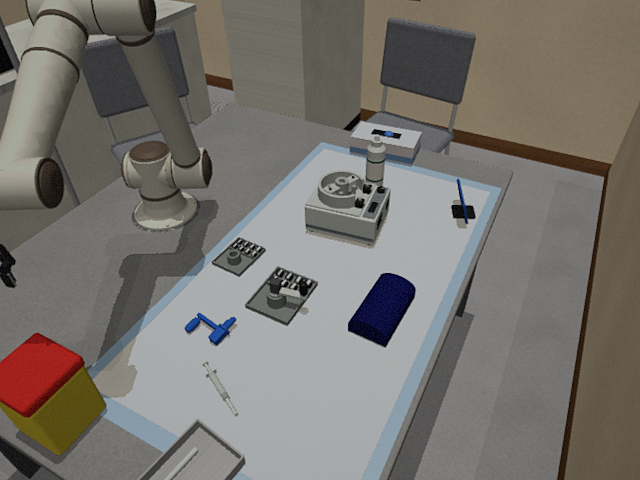

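The top view shows the crank's block near (413,265) with its knob at (409,234), and the pump hub near (253,254). The larger tray is at (400,268). The blue decoy is at (470,310).

Run:
```python
from h import *
im=get_image("top"); c=im["color"]
a=cv2.resize(c[195:305,205:305],(400,440),interpolation=cv2.INTER_CUBIC)
b=cv2.resize(c[220:310,350:450],(400,360),interpolation=cv2.INTER_CUBIC)
o=np.zeros((440,800,3),np.uint8);o[:,:400]=a;o[:360,400:]=b
cv2.imwrite("pics/crop1.png",o)
for n,u,v,z in(("block",413,265,122-36),("knob",409,234,104),("hub",253,254,155),("rimLfar",370,242,16),):print(n,onz(im,u,v,z))
```

```text
block [ 530.65086898 -172.3299235    86.        ]
knob [ 602.96048737 -159.63159713  104.        ]
hub [530.23638893 204.89219581 155.        ]
rimLfar [598.72060654 -70.19896963  16.        ]
```

View pics/crop1.png

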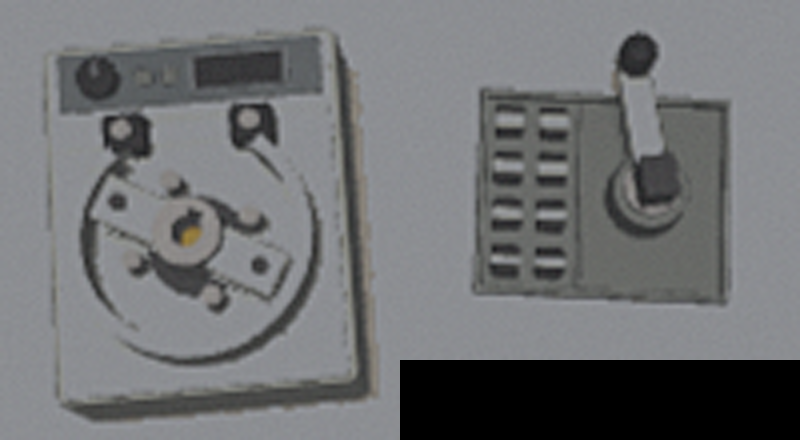

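The crop gives the block top at about (414.5,264.5) px, which puts the block near (530,-174) with the arm pointing about +0.19 rad. The hub is near (252,253) px and its keyway points roughly +x. I'll move above the crank in two halves.

Call:
carry_out(
  motion=[
    [0,0,0,-47,32,0,1],
    [0,0,0,-94,64,0,1],
    [0,0,0.03,-141,96,0,1],
    [0,0,0.05,-188,128,0,1],
    [0,0,0.07,-234,160,0,1],
  ],
)

```text
clock: 0.78
position: [346.5, -387.6, 245.2]
ee_rot: [-0.094, 0.996, 0.0, -0.0]
contact_force: [0.2, -0.4, -1.2]
gripper_width: 85.2
grasp_force: 0.0
```

Call:
carry_out(
  motion=[
    [0,0,0,-44,35,0,1],
    [0,0,0,-88,70,0,1],
    [0,0,0,-132,105,0,1],
    [0,0,0,-176,140,0,1],
    [0,0,0,-221,176,0,1],
  ],
)

```text
clock: 1.4
position: [530.3, -173.1, 245.2]
ee_rot: [-0.095, 0.995, 0.0, -0.0]
contact_force: [1.2, -1.0, 0.5]
gripper_width: 85.3
grasp_force: 0.0
```

Run:
```python
from h import *
im=get_image("wrist"); cv2.imwrite("pics/w1.png",im["color"]); s=read_state()
print(s["position"],s["ee_rot"],im["position"],R.from_quat(im["orientation"]).as_matrix(),im["mtx"])
for P in([530,-174,86],[604,-160,104]):print(proj(im,P))
```

```text
[ 534.51127339 -169.31502359  244.83456464] [-9.71311935e-02  9.95270629e-01  7.07599195e-05  1.37909855e-03] [ 455.73709922 -186.83412145  372.99748055] [[-1.89916997e-01  9.38347355e-01  2.88852517e-01]
 [ 9.81799874e-01  1.81290798e-01  5.65920034e-02]
 [ 7.36653416e-04  2.94343148e-01 -9.55699518e-01]] [[383.16890507   0.         316.54358959]
 [  0.         383.16890507 235.30421703]
 [  0.           0.           1.        ]]
[314.32742164 219.19394826]
[313.98841508 317.68914004]
```

View pics/w1.png

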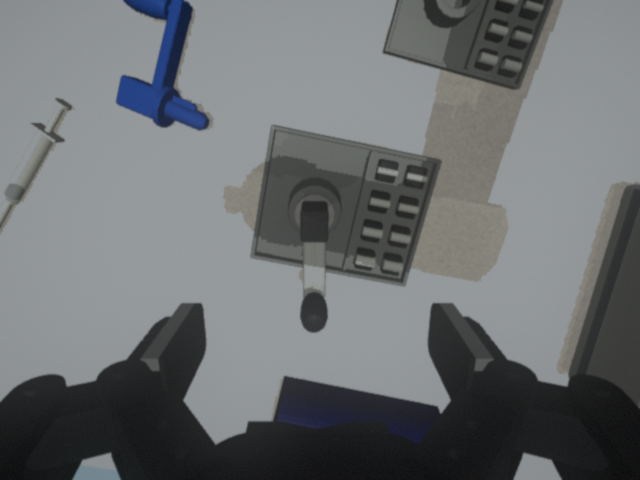

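The wrist view shows the crank block at u 301–328, v 202–242, and the knob around (314,312). I'll measure both with a mask.

```bash
cat > m.py <<'E'
from h import *
im=get_image("wrist"); g=im["color"].max(2)
m=(g<60).astype(np.uint8); m[350:]=0
n,l,st,ce=cv2.connectedComponentsWithStats(m)
for i in range(1,n):
    if st[i,4]>60 and 250<ce[i][0]<400: print(st[i],ce[i])
print(g[190:255:2,314]); print(g[235,290:340]); print(g[255:345:3,314])
for u,v,z in((301,242,86),(328,242,86),(314,312,104)):print(onz(im,u,v,z))
s=read_state();print(s["position"],s["ee_rot"])
E
python3 m.py
```

```text
[376 154  19   9 112] [385.3125     157.95535714]
[373 167  19  10 111] [381.72072072 172.18018018]
[287 172  51  29 373] [314.31635389 180.36997319]
[346 183  13  53  65] [352.30769231 207.32307692]
[367 184  21  11 147] [377.34013605 188.93197279]
[ 296  195   29   40 1084] [310.3699262  214.85424354]
[365 198  20  11 118] [373.8220339  203.63559322]
[360 214  20  10 145] [369.77241379 218.36551724]
[387 219  21  11 151] [397.14569536 223.92715232]
[357 228  20  10  97] [366.46391753 233.6185567 ]
[385 230  19  13  96] [393.13541667 238.47916667]
[353 242  20  10 139] [362.6618705  246.52517986]
[380 247  20  10 139] [389.5323741  251.74100719]
[297 287  26  38 704] [309.828125   305.31676136]
[ 86  85  74  40  41  39  43  45  48  48  47  49  48  48  49  49  52  51
  51  51  51  51  53  93 115 116 114 114 114 114 114 115 114]
[78 77 76 76 74 75 76 69 65 63 71 75 78 78 80 78 78 79 79 79 77 75 69 67
 67 67 67 68 68 66 67 66 62 61 72 76 73 75 74 74 75 74 75 74 75 74 74 74
 75 75]
[115 115 115 149 156 154 155 154 152 149 102  55  49  50  52  52  52  52
  55  61  59  57  56  64 152 156 157 158 157 157]
[ 554.89989214 -176.88741519   86.        ]
[ 550.77011396 -156.04047471   86.        ]
[ 603.64572317 -156.78799319  104.        ]
[ 532.2949805  -171.20319477  244.63429659] [-9.74637410e-02  9.95239052e-01  1.13445410e-04  1.88203456e-04]
```

```bash
cat >> m.py <<'E'
print('--')
bl=[i for i in range(1,n) if st[i,4]>500 and 280<ce[i][0]<340]
for i in bl:
    x,y,w,h,_=st[i]; z=86 if i==bl[0] else 104; off=13 if z==86 else 11.5
    p=onz(im,x+w/2-.5,y+h-.5,z); q=onz(im,x-.5,y+h-10,z); r=onz(im,x+w-.5,y+h-10,z); print(st[i],p,np.linalg.norm(q-r))
    (locals().setdefault('P',[])).append((p,off))
d=P[1][0]-P[0][0]; a=np.arctan2(d[1],d[0]); ax=np.array([np.cos(a),np.sin(a)])
c=P[0][0][:2]-13*ax; k=P[1][0][:2]-11.5*ax
print(a,c,k,np.linalg.norm(k-c))
M=R.from_quat(s["ee_rot"]).as_matrix(); e=np.append(c,66+0)-s["position"]
print("tool shift",M.T@e,"tool x ang",np.arctan2(M[1,0],M[0,0])-np.pi)
E
python3 m.py | sed -n '/--/,$p'
```

```text
--
[ 298  198   29   41 1079] [ 547.70265711 -170.83827029   86.        ] 22.56656302372592
[299 291  25  38 694] [ 615.65030027 -158.18116556  104.        ] 19.64817389437705
0.18416653181880552 [ 534.92249721 -173.2189242 ] [ 604.34477421 -160.28712864] 70.6164561555846
tool shift [ -4.26052876  -1.46412193 178.57800653] tool x ang -6.0895732047621465
```

Call:
carry_out(
  motion=[
    [0,0,0,-1,-1,45,1],
    [0,0,0,-2,-1,90,1],
    [0,0,0,-2,-1,130,0.6],
    [0,0,0,-2,-1,160,0.2],
    [0,0,0,-2,-1,178,0],
  ],
)

```text
clock: 2.17
position: [529.8, -176.3, 65.5]
ee_rot: [-0.094, 0.996, 0.0, -0.002]
contact_force: [1.2, 0.4, 0.5]
gripper_width: 42.8
grasp_force: 0.0
```

Call:
carry_out(
  motion=[
    [0,0,0,0,0,0,0],
    [0,0,0,0,0,0,-0.3],
    [0,0,0,0,0,0,-1],
    [0,0,0,0,0,0,-1],
    [0,0,0,0,0,0,-1],
  ],
)

```text
clock: 2.8
position: [532.2, -175.7, 68.6]
ee_rot: [-0.095, 0.995, -0.0, 0.001]
contact_force: [-2.1, -1.2, 6.5]
gripper_width: 21.0
grasp_force: 59.3
```

Call:
carry_out(
  motion=[
    [0,0,0,0,0,-25,-1],
    [0,0,0,0,0,-70,-1],
    [0,0,0,0,0,-120,-1],
    [0,0,0,0,0,-170,-1],
    [0,0,0,0,0,-200,-1],
  ],
)

```text
clock: 3.42
position: [531.6, -174.9, 269.1]
ee_rot: [-0.095, 0.995, 0.0, 0.001]
contact_force: [0.5, 0.5, -3.4]
gripper_width: 21.3
grasp_force: 59.4
```

Call:
carry_out(
  motion=[
    [0,0,0,0,0,0,-1],
    [0,0,0,0,0,0,-1],
    [0,0,0,0,0,0,-1],
  ],
)

```text
clock: 3.8
position: [530.5, -175.0, 264.7]
ee_rot: [-0.095, 0.996, 0.001, -0.002]
contact_force: [0.0, -0.1, -3.5]
gripper_width: 21.3
grasp_force: 59.4
```

Run:
```python
from h import *
im=get_image("wrist"); cv2.imwrite("pics/w2.png",im["color"]); s=read_state()
print(s["position"],s["ee_rot"],s["gripper_width"],s["contact_force"])
M=R.from_quat(s["ee_rot"]).as_matrix(); C=R.from_quat(im["orientation"]).as_matrix()
print("cam in tool",M.T@(im["position"]-s["position"]),(M.T@C).round(4))
for q in([0,0,24],[0,0,60],[0,0,-20],[-76,0,-38]):print(q,proj(im,s["position"]+M@np.array(q)))
```

```text
[ 530.7942002  -175.14627212  265.11246157] [-9.46536806e-02  9.95508062e-01  5.08058915e-04 -2.03001773e-03] 21.324338094256994 [-0.63607142 -0.64419606 -3.06182016]
cam in tool [  75.93466189    0.68066704 -127.39617699] [[ 1.200e-03 -9.558e-01 -2.939e-01]
 [ 1.000e+00  8.000e-04  1.400e-03]
 [-1.100e-03 -2.939e-01  9.558e-01]]
[0, 0, 24] [314.40537635 299.74501007]
[0, 0, 60] [314.69728428 268.61283386]
[0, 0, -20] [313.83028977 361.07838113]
[-76, 0, -38] [313.73105541 585.65489155]
```

View pics/w2.png

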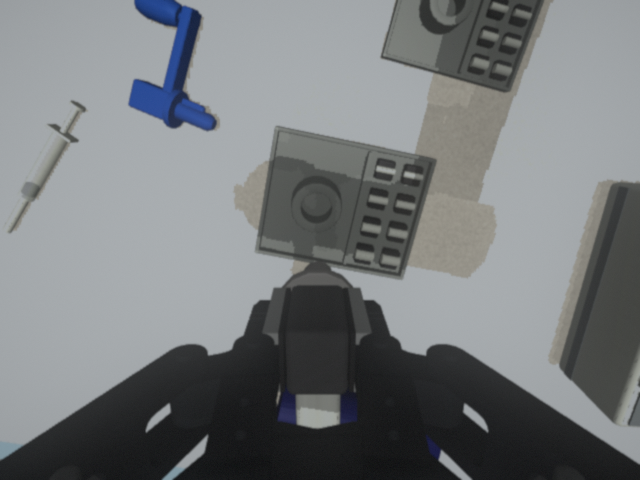

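The crank is held and out of the socket, with its collar centred at u≈318 and its tip near (318,265). I'll carry it over the hub.

Call:
carry_out(
  motion=[
    [0,0,0,-10,42,0,-1],
    [0,0,0,-20,84,0,-1],
    [0,0,0,-30,126,0,-1],
    [0,0,0,-40,168,0,-1],
    [0,0,0,-50,210,0,-1],
  ],
)

```text
clock: 4.47
position: [540.7, 41.7, 266.2]
ee_rot: [-0.095, 0.996, -0.0, -0.001]
contact_force: [0.5, -0.1, -4.5]
gripper_width: 21.1
grasp_force: 59.6
```

Call:
carry_out(
  motion=[
    [0,0,0,-10,42,0,-1],
    [0,0,0,-20,84,0,-1],
    [0,0,0,-29,125,0,-1],
    [0,0,0,-38,161,0,-1],
    [0,0,0,-38,161,0,-1],
  ],
)

```text
clock: 5.1
position: [547.7, 207.9, 265.6]
ee_rot: [-0.096, 0.995, -0.0, -0.001]
contact_force: [0.0, -0.2, -3.0]
gripper_width: 21.1
grasp_force: 59.8
```

Call:
carry_out(
  motion=[
    [0,0,0,0,0,0,-1],
    [0,0,0,0,0,0,-1],
    [0,0,0,0,0,0,-1],
    [0,0,0,0,0,0,-1],
  ],
)

```text
clock: 5.6
position: [548.1, 205.0, 267.5]
ee_rot: [-0.094, 0.996, 0.0, 0.0]
contact_force: [-0.1, 0.2, -2.9]
gripper_width: 21.2
grasp_force: 59.8
```

Run:
```python
from h import *
im=get_image("wrist"); c=im["color"]; cv2.imwrite("pics/w3raw.png",c); s=read_state()
cv2.imwrite("pics/w3.png",cv2.resize(c[130:330,220:420],(600,600),interpolation=cv2.INTER_CUBIC))
print(s["position"],s["ee_rot"],s["contact_force"])
print(proj(im,[532,207,155]))
np.savez("w3.npz",**im)
```

```text
[548.09108078 205.1691184  267.48767129] [-9.44224293e-02  9.95532211e-01  7.39857797e-05  1.23777674e-04] [ 1.1409037  -0.51835352 -3.81888125]
[322.89879302 215.0315894 ]
```

View pics/w3.png

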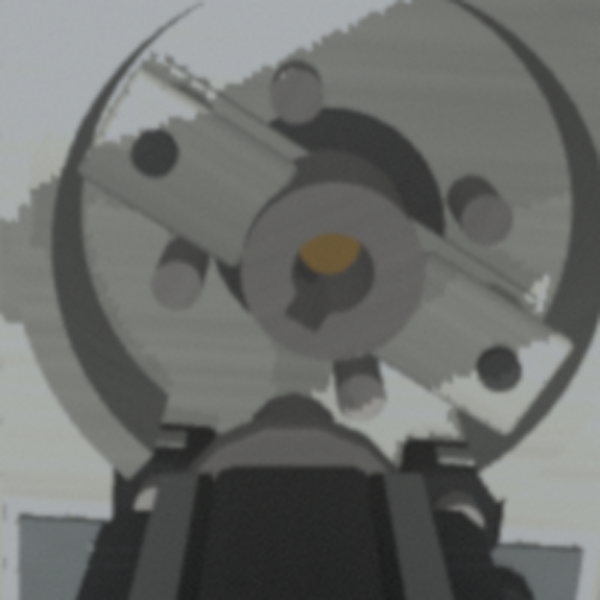

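The crop shows the hub face centred at crop (334,271), which is px (331,220). The keyway points down-left to about crop (306,320), and the crank axis is at u≈317.7.

Run:
```python
from h import *
im=dict(np.load("w3.npz")); s=read_state(); M=R.from_quat(s["ee_rot"]).as_matrix()
f=lambda x,y:onz(im,220+x/3-.33,130+y/3-.33,155)
h=f(334,271); k=f(305.5,319)
print("hub",h,"key",k,np.linalg.norm(k-h),"ang",np.arctan2(*(k-h)[1::-1]))
print("diam",np.linalg.norm(f(242,270)-f(427,270)),np.linalg.norm(f(334,182)-f(334,358)))
print("crank ang",np.arctan2(-M[1,0],-M[0,0]))
# crank tip relative to tool: rays in tool frame
for n,x,y,z in(("collar top front",293,427,18),("nose edge front",293,393,50)):
    o,d=ray(im,220+x/3-.33,130+y/3-.33); o=M.T@(o-s["position"]); d=M.T@d
    for zz in (z,z+5,z+10): print(n,o+d*(zz-o[2])/d[2])
print("hub in tool",M.T@(h-s["position"]))
g=im["color"].max(2)
for v in (262,264,266,268,272,276,280): print(v,g[v,275:365:3])
```

```text
hub [534.26321211 212.80109856 155.        ] key [546.0795189  208.84761752 155.        ] 12.460141187964744 ang -0.32287069706413046
diam 39.95645090218512 39.307858888983375
crank ang 0.18912658703512447
collar top front [15.15757495  0.96944456 18.        ]
collar top front [13.07655501  0.98606355 23.        ]
collar top front [10.99553507  1.00268255 28.        ]
nose edge front [ 7.89418553  1.06594442 50.        ]
nose edge front [ 5.98349696  1.08228601 55.        ]
nose edge front [ 4.0728084  1.0986276 60.       ]
hub in tool [ 12.17577423  10.08160687 112.48575461]
262 [ 88 125 125 124 126 125 124 123 122 123 123 119  95  76  67  73  95 152
 162 117  94 100 105 120 121 169 169 169 170 170]
264 [ 96 123 124 125 125 125 125 124 124 124 124  94  65  65  66  66  65  93
 160 128  95 100 116 142 146 169 169 169 169 170]
266 [102 115 118 118 120 121 122 122 122 121 111  66  65  64  65  66  64  65
 117 153 119 119 143 146 155 169 170 169 170 170]
268 [106 112 112 111 113 113 120 122 122 120  72  64  65  65  65  66  66  64
  67 156 139 148 148 148 167 169 169 169 169 170]
272 [ 52  53  55  57  61  84 120 114  85  71  72  78  80  78  79  77  79  75
  71  70 104 149 168 169 169 169 168 167 167 163]
276 [ 84  84  72  41  41  45  68  70  80  94  95  93  93  94  94  94  94  93
  94  90  79  69  71 148 170 169 155  81  86  88]
280 [ 43  42  42  40  52  71  91  94  92  92  93  93  93  93  93  92  93  92
  91  93  92  93  91  68 127 164 105  40  42  42]
```

Call:
carry_out(
  motion=[
    [0,0,0.17,5,4,0,-1],
    [0,0,0.34,10,8,8,-1],
    [0,0,0.51,15,10.5,18,-1],
    [0,0,0.51,15,10.5,28,-1],
    [0,0,0.51,15,10.5,36,-1],
  ],
)

```text
clock: 6.28
position: [531.4, 213.0, 230.8]
ee_rot: [0.158, 0.987, -0.0, 0.0]
contact_force: [0.1, -0.4, -3.4]
gripper_width: 21.1
grasp_force: 59.9
```

Call:
carry_out(
  motion=[
    [0,0,0,0,0,0,-1],
    [0,0,0,0,0,0,-1],
    [0,0,0,0,0,0,-1],
    [0,0,0,0,0,0,-1],
  ],
)

```text
clock: 6.78
position: [531.4, 213.2, 231.6]
ee_rot: [0.159, 0.987, 0.0, 0.0]
contact_force: [0.9, -0.9, -4.1]
gripper_width: 21.0
grasp_force: 59.8
```

Run:
```python
from h import *
im=get_image("wrist"); c=im["color"]; s=read_state()
cv2.imwrite("pics/w4.png",cv2.resize(c[160:320,220:420],(800,640),interpolation=cv2.INTER_CUBIC)[:600])
print(s["position"],s["ee_rot"],s["contact_force"],s["joints"])
np.savez("w4.npz",**im,p=s["position"],q=s["ee_rot"])
```

```text
[531.40566878 213.12562913 231.56891301] [1.59359173e-01 9.87220640e-01 1.70355576e-04 1.80940903e-04] [-0.3837357  -0.67100921 -2.73902551] [ 6.64296293e-01  3.05877964e-01 -1.45563117e-01  3.81270484e-05
 -1.11885940e+00 -2.55519227e+00]
```

View pics/w4.png

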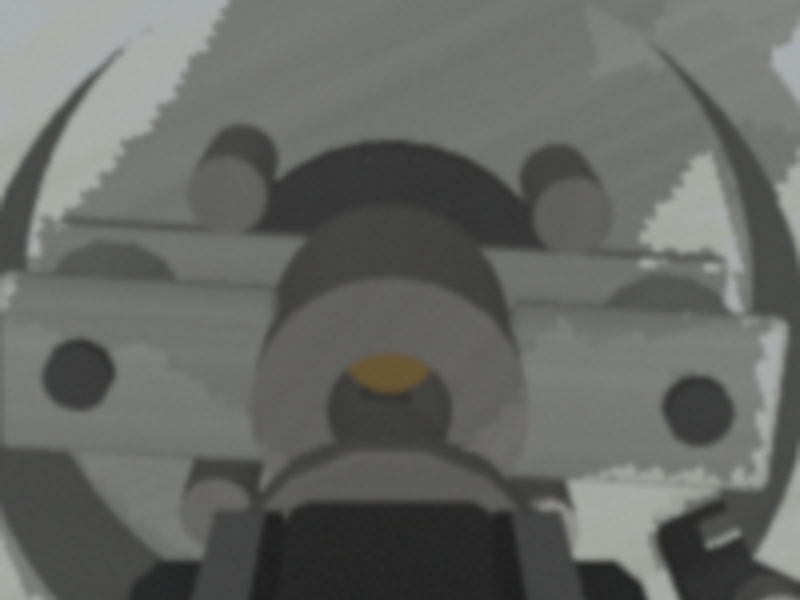

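The crop shows the hub, bore and collar all centred at x≈390, so the lateral alignment is good. The nose's front edge is at y≈392, the bore's far edge at y≈352 and the hub's far edge at y≈278. The roller-bar screws are at (79,373) and (698,410).

Run:
```python
from h import *
for fn,sc,u0,v0,a,b,hub in(("w3.npz",3,220,130,(155,153),(500,369),None),("w4.npz",4,220,160,(79,373),(698,410),1)):
    im=dict(np.load(fn)); f=lambda x,y,z:onz(im,u0+x/sc-.4,v0+y/sc-.4,z)
    p,q=f(*a,140),f(*b,140); d=p-q; print(fn,"bar",np.linalg.norm(d),"perp ang",np.arctan2(d[1],d[0])-np.pi/2, (p+q)/2)
M=R.from_quat(im["q"]).as_matrix(); print("crank ang",np.arctan2(-M[1,0],-M[0,0]))
T=lambda P:(M.T@(P-im["p"])).round(2)
print("hubtop edge",T(f(390,278,155)),"bore edge",T(f(390,352,155)),"sides",T(f(253,385,155)),T(f(527,385,155)))
o,d=ray(im,220+390/4-.4,160+392/4-.4); o=M.T@(o-im["p"]); d=M.T@d
for z in(57,60,62,64):print("nose",o+d*(z-o[2])/d[2])
```

```text
w3.npz bar 94.48396420129176 perp ang -3.5220103324493777 [536.48283034 213.4056614  140.        ]
w4.npz bar 94.583060066796 perp ang -3.5244028863709373 [537.1407431  212.09289284 140.        ]
crank ang -0.32008306331227226
hubtop edge [16.65  0.76 76.56] bore edge [ 5.79  0.78 76.57] sides [  0.82 -18.65  76.56] [ 0.86 20.23 76.58]
nose [ 7.0789854   0.74030839 57.        ]
nose [ 5.96048921  0.74796947 60.        ]
nose [ 5.21482509  0.75307686 62.        ]
nose [ 4.46916097  0.75818425 64.        ]
```

Call:
carry_out(
  motion=[
    [0,0,0.03,-1,0,8,-1],
    [0,0,0.05,-1,0,14,-1],
    [0,0,0.05,-1,0,19,-1],
    [0,0,0.05,-1,0,24,-1],
    [0,0,0.05,-1,0,24,-1],
  ],
)

```text
clock: 7.45
position: [532.0, 212.6, 206.7]
ee_rot: [0.184, 0.983, -0.0, -0.0]
contact_force: [-0.5, -0.3, -3.5]
gripper_width: 21.1
grasp_force: 59.8
```

Call:
carry_out(
  motion=[
    [0,0,0,0,0,3,-1],
    [0,0,0,0,0,6,-1],
    [0,0,0,0,0,9,-1],
    [0,0,0,0,0,9,-1],
  ],
)

```text
clock: 7.95
position: [532.1, 212.7, 198.0]
ee_rot: [0.184, 0.983, -0.0, -0.0]
contact_force: [-0.2, 0.1, -2.7]
gripper_width: 20.5
grasp_force: 59.8
```

Call:
carry_out(
  motion=[
    [0,0,0,0,0,4,-1],
    [0,0,0,0,0,8,-1],
    [0,0,0,0,0,11,-1],
    [0,0,0,0,0,13,-1],
    [0,0,0,0,0,13,-1],
  ],
)

```text
clock: 8.57
position: [532.4, 212.8, 186.1]
ee_rot: [0.184, 0.983, 0.0, 0.0]
contact_force: [-1.9, 0.7, 4.5]
gripper_width: 21.3
grasp_force: 60.9
```

Call:
carry_out(
  motion=[
    [0,0,0,0,0,3,-1],
    [0,0,0,0,0,6,-1],
    [0,0,0,0,0,8,-1],
    [0,0,0,0,0,9,-1],
    [0,0,0,0,0,9,-1],
  ],
)

```text
clock: 9.2
position: [532.4, 212.8, 181.8]
ee_rot: [0.183, 0.983, 0.0, 0.002]
contact_force: [-12.4, -2.5, 23.7]
gripper_width: 21.4
grasp_force: 63.7
```

Call:
carry_out(
  motion=[
    [0,0,0,1,-0.5,0,-1],
    [0,0,0,2,-1,0,-1],
    [0,0,0,2,-1,1,-1],
    [0,0,0,2,-1,2,-1],
    [0,0,0,2,-1,2,-1],
  ],
)

```text
clock: 9.82
position: [532.2, 212.9, 181.6]
ee_rot: [0.183, 0.983, 0.001, 0.004]
contact_force: [-10.4, -2.9, 28.0]
gripper_width: 21.3
grasp_force: 64.4
```

Run:
```python
from h import *
im=get_image("wrist"); c=im["color"]; s=read_state()
i2=get_image("scene")
print(s["position"],s["ee_rot"],s["contact_force"],s["wrist_torque"])
a=cv2.resize(c[200:340,230:410],(480,373),interpolation=cv2.INTER_CUBIC)
u,v=proj(i2,[534,213,165]).astype(int)
b=cv2.resize(i2["color"][v-40:v+40,u-34:u+34],(320,373),interpolation=cv2.INTER_CUBIC)
cv2.imwrite("pics/w5.png",np.hstack([a,b]))
```

```text
[532.17795851 212.86817922 181.65035811] [0.18284482 0.98313279 0.00140065 0.00396665] [-9.8592461  -2.87203711 28.863537  ] [-1.01136473  2.83278432 -0.09938924]
```

View pics/w5.png

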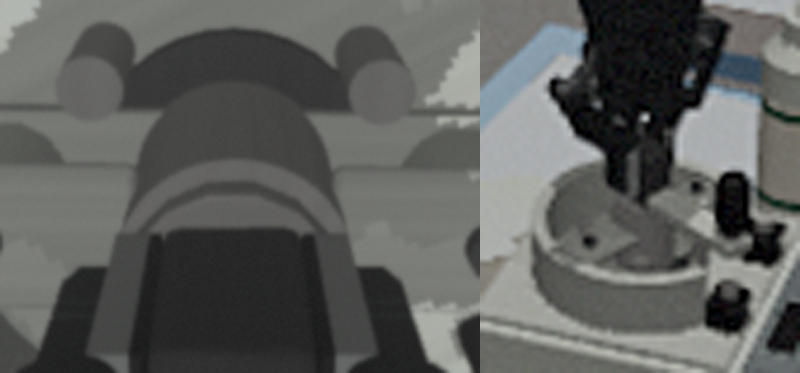

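The collar looks seated on the hub, and z holds at 181.6 under more push. I'll confirm it's a real seat and not a jam by backing off and reading the spring onset.

Call:
carry_out(
  motion=[
    [0,0,0,0,0,-3,-1],
    [0,0,0,0,0,-6,-1],
    [0,0,0,0,0,-8,-1],
    [0,0,0,0,0,-8,-1],
    [0,0,0,0,0,-8,-1],
  ],
)

```text
clock: 10.55
position: [532.1, 212.8, 184.3]
ee_rot: [0.184, 0.983, 0.001, 0.003]
contact_force: [1.5, -0.9, 5.2]
gripper_width: 21.2
grasp_force: 61.1
```

Call:
carry_out(
  motion=[
    [0,0,0,0,0,-2,-1],
    [0,0,0,0,0,-2,-1],
    [0,0,0,0,0,-2,-1],
  ],
)

```text
clock: 10.92
position: [531.7, 213.0, 185.4]
ee_rot: [0.184, 0.983, 0.001, 0.002]
contact_force: [4.1, -1.5, 4.8]
gripper_width: 21.4
grasp_force: 61.0
```

Call:
carry_out(
  motion=[
    [0,0,0,0,0,-2,-1],
    [0,0,0,0,0,-2,-1],
    [0,0,0,0,0,-2,-1],
  ],
)

```text
clock: 11.3
position: [530.6, 213.1, 186.6]
ee_rot: [0.184, 0.983, 0.001, 0.001]
contact_force: [4.6, 0.2, 4.4]
gripper_width: 21.2
grasp_force: 60.9
```

Call:
carry_out(
  motion=[
    [0,0,0,0,0,-2,-1],
    [0,0,0,0,0,-2,-1],
    [0,0,0,0,0,-2,-1],
  ],
)

```text
clock: 11.68
position: [530.6, 213.1, 188.3]
ee_rot: [0.184, 0.983, 0.001, 0.001]
contact_force: [4.8, 0.6, 2.3]
gripper_width: 21.0
grasp_force: 60.6
```

Call:
carry_out(
  motion=[
    [0,0,0,0,0,-1,-1],
    [0,0,0,0,0,-1,-1],
    [0,0,0,0,0,-1,-1],
  ],
)

```text
clock: 12.05
position: [530.6, 213.1, 188.9]
ee_rot: [0.184, 0.983, 0.001, 0.0]
contact_force: [6.6, 0.3, 2.0]
gripper_width: 21.1
grasp_force: 60.4
```

Call:
carry_out(
  motion=[
    [0,0,0,0,0,-1,-1],
    [0,0,0,0,0,-1,-1],
    [0,0,0,0,0,-1,-1],
  ],
)

```text
clock: 12.42
position: [530.5, 213.1, 189.6]
ee_rot: [0.184, 0.983, 0.001, 0.0]
contact_force: [6.3, -0.8, 0.1]
gripper_width: 21.3
grasp_force: 60.2
```

Call:
carry_out(
  motion=[
    [0,0,0,0,0,-1,-1],
    [0,0,0,0,0,-1,-1],
    [0,0,0,0,0,-1,-1],
  ],
)

```text
clock: 12.8
position: [530.4, 213.1, 189.6]
ee_rot: [0.184, 0.983, 0.001, 0.0]
contact_force: [7.7, 0.7, -3.3]
gripper_width: 21.2
grasp_force: 59.7
```

The spring lets go at z≈189.6. That puts home 8 mm lower, at 181.6, so the earlier stop was the real seat. I'll press back down.

Call:
carry_out(
  motion=[
    [0,0,0,0,0,4,-1],
    [0,0,0,0,0,8,-1],
    [0,0,0,0,0,12,-1],
    [0,0,0,0,0,15,-1],
    [0,0,0,0,0,16,-1],
  ],
)

```text
clock: 13.42
position: [530.7, 213.1, 181.6]
ee_rot: [0.183, 0.983, 0.001, 0.002]
contact_force: [-7.8, -0.5, 33.2]
gripper_width: 21.2
grasp_force: 64.9
```

Call:
carry_out(
  motion=[
    [0,0,0,0,0,0,-1],
    [0,0,0,0,0,0,-1],
    [0,0,0,0,0,0,-1],
    [0,0,0,0,0,0,-1],
  ],
)

```text
clock: 13.92
position: [530.7, 213.1, 181.7]
ee_rot: [0.183, 0.983, 0.001, 0.002]
contact_force: [-6.9, -0.5, 29.7]
gripper_width: 20.9
grasp_force: 64.4
```

```bash
python3 -c "
from bench import *
s=read_state();print(s['position'],s['contact_force'],s['grasp_force']);print(job_done())"
```

```text
[530.69166251 213.11619579 181.65018349] [-6.91281782 -0.46155171 29.68345129] 64.4216537475586
the job is handed in; nothing more can be done
None
```

I handed the job in with the crank's key in the keyway and the collar home on the hub, still gripped at about 64 N and pressed down at about 30 N. The hand-in gave no verdict. The clutch pin reading was not available, but the spring released 8 mm above the seat, which matches full travel.

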